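# Load the case trolley and draw out its telescopic handle

### The arm

A 7-joint arm with a two-finger parallel gripper is mounted at the origin on a cart in front of the work surface, level with it; the furniture and walls round the work are solid. World frame = base frame: x ahead of the robot, y to its left, z up, the work surface at z = 0. Lengths are in m, angles in rad, forces in N, time in s.
With the tool pointing down it reaches from about 0.4 to 0.9 m from the base axis. Payload 5.5 kg.
Tool frame: the origin (TCP) lies midway between the tips of the shut fingers; the grasp point (between the pads) lies 19 mm behind it; z points along the fingers, y is the line along which they close (so a half turn about z gives the same grasp; the last joint's range is limited). The gripper opens to 85 mm and grips with 20 to 120 N. Pads are 22 mm wide; open, the fingers measure 114 mm over their backs; the gripper's body (76 mm by 85 mm) begins 54 mm behind the grasp point. The pads swing forward as they close: fully open they stand 13 mm farther back than shut.
Start: joints at [1.529, 0.501, -0.427, 1.55, 0.221, 1.138, -0.21], TCP at [0.195, -0.62, 0.231] pointing down, gripper open.
Joint ranges: [-2.88, 2.88], [-0.31, 2.03], [-1.54, 1.56], [0.2, 2.42], [-1.41, 4.55], [0.19, 2.02], [-2.57, 2.57]. Speed limits (rad/s): [2.57, 2.57, 3.14, 3.14, 3.14, 3.14, 3.14].

### API

Orientations are given as a unit quaternion [w, x, y, z].
In Python, from rig import env gives the robot as it stands.
- The arm moves only by the shell command python3 -m jog 'ROWS' [FORCE]. ROWS is JSON, one flat list of numbers, 7 for each row, row after row: the shift along the world's x, y, z in mm, then the turn, a rotation vector about the world's x, y, z in degrees, then the finger opening in mm, from 0 to 85.4. In form: [tx, ty, tz, ax, ay, az, grip, tx, ty, tz, ax, ay, az, grip, ...]. A call has 1 to 5 rows; each row is the pose to reach, as a shift and turn from the pose commanded when the call began; what a row does not reach only later rows make up. A row lasts 1/8 s, in which the tool goes at most 62.5 mm and 10.7 degrees, less where a joint would pass 70% of its speed; a pose out of reach is approached as far as the arm can. A call with a gripper value outside its range is refused whole. The fingers move at their own pace and stop on an object; FORCE is the grip in N (left out, the last holds). Time passes only in rows, so rows that repeat a pose let the fingers close. It gives the time, the measured TCP pose, the force, the opening and the grip force at its end, in the units of the state.
- env.sense(): the state, without advancing time (a new reading comes with each control period).
- env.read_camera(name): name is "side" or "top" or "wrist"; returns a dict with "pixels" (480x640x3 uint8, red, green, blue), "fx", "fy", "cx", "cy" (pixels), "k1" (the pictures are not rectified: a ray, as slopes to the right and down, at radius r is drawn at 1 + k1 r^2 times it, then the intrinsics apply), "origin" and "attitude" of the camera in the world. Camera axes: x right, y down, z forward; pixel columns grow to the right and rows downward; lengths in m; the calibration is good to about 2 mm. A picture is of the moment at which its call begins. There is no depth.
- env.finish_job(): hands the job in; it is judged then, once.
Trained networks look in the newest picture that a camera, given by its name, has taken for a name from the list of things; names that differ only in an ending like _2 or _b are one class to them, and where a whole thing is asked for, a point or a joint stands for the part that bears it (a point fixed in the world has none). Each returns a list of dicts, best first, with "confidence" (0 to 1); they miss things now and then, are a little off and sometimes report something else, mostly with a low value. They report only what shows in the picture. A call takes as long as a camera call.
- env.find_in(query, camera): "xyz" ([x, y, z] in m, in the coordinates of the camera as it stood for that picture, good to about 4 mm: the middle of the surface that is visible of it).
The state is a dict: "t": time; "qpos": joint angles; "dq": joint speeds; "joint_torque": joint torques, N m; "ee_pos": TCP position; "tool_rot": TCP orientation; "contact_force": force on the tool from outside, world axes, zero at the start; "ft_torque": the same for the moment, N m; "finger_gap": finger opening in m; "grasp_force": force on a finger pad.
Only numpy, scipy, OpenCV 4.12 (cv2) and the standard library are available. Lean on these libraries where they do the work, as an engineer would, in place of code of your own. Each camera call takes 0.05 s, during which the arm holds its last target. There are 200 camera calls.

### The job

Load the little trolley and get it ready to be wheeled off: stack the deep closed case squarely on the case that is already on the trolley's deck, then the shallow case squarely on the deep one, and let go of them. Then take the trolley's handle bar in the gripper across its push button, squeeze the button in and pull the handle straight up past its first stop to the second stop, where both tube sections are fully out. Finish still gripping the bar and holding the handle fully extended, since it springs back down if let go; leave the other things on the bench where they are.

Things in the scene. Friction and masses are not known exactly. Their poses are not given: they have to be found in the camera images.
- trolley: small steel trolley, stands firm and cannot be shifted: deck 215 x 92 mm on castors, top 26 mm above the bench. Origin: on the bench below the centre of the stacking place; x along the deck from the stack to the handle post, z up. Deck spans x -62 to 152, y -46 to 46 mm. The telescopic post stands at x = 118 mm, y = 0: fixed tube with a 35 mm wide black collar up to 112 mm, sections and bar above
- deck (a point): centre of the stacking place on the deck top, 26 mm above the bench; the bottom case stands here
- bar (a point): centre of the handle's black cross bar on top of the post: 84 mm long along trolley y, 26 mm thick along trolley x (32 mm over the button, which is on the face toward the stack), 24 mm high; axes as the trolley's. 165 mm above the bench when home, 275 mm fully extended. Below the bar the thin tube is free for 29 mm, down to a 26 mm wide collar
- button (a joint): steel push button, 22 mm wide and 14 mm high, mid-length in the bar's face toward the stack (trolley -x): 0 out, 0.006 m in, flush with the bar. Springs out, 2 N at first, 5 N fully in: gripping the bar across its thickness over the button with 20 N or more pushes it fully in. Unless it is in by more than 4 mm a latch keeps the handle home
- upper_section (a joint): upper tube section with the bar: 0 home, 0.055 m fully out (hard stop), straight up. It comes out first against a light return spring (2.5 to 4 N) plus 1 N weight; its end is the first stop. If let go it springs back down, to 17 mm above home, where the released button rests on its latch
- lower_section (a joint): lower tube section, which carries the upper: 0 home, 0.055 m fully out (hard stop), straight up. It follows once the upper section is fully out and the pull reaches about 9 N, rising to 12 N at its end, the second stop, with the bar 110 mm above home. Nothing locks there: let go, and both sections spring back down
- bottom_case: closed case 30 mm high on the trolley's deck, its long side along the trolley's x, 0.45 kg; grey plastic, 100 mm long (x axis), 58 mm wide (y axis), flat lid and underside, rigid, taken across its width; latches on one short end, hinge on the other (which end is which does not matter). Origin: centre of its underside, z up
- bottom_case_top (a point): centre of the bottom case's lid, 30 mm above its underside
- deep_case: closed case 36 mm high, about 0.3 kg, loose on the bench; grey plastic, 100 mm long (x axis), 58 mm wide (y axis), flat lid and underside, rigid, taken across its width; latches on one short end, hinge on the other (which end is which does not matter). Origin: centre of its underside, z up
- deep_case_top (a point): centre of the deep case's lid, 36 mm above its underside
- shallow_case: closed case 26 mm high, about 0.2 kg, loose on the bench; grey plastic, 100 mm long (x axis), 58 mm wide (y axis), flat lid and underside, rigid, taken across its width; latches on one short end, hinge on the other (which end is which does not matter). Origin: centre of its underside, z up
- shallow_case_top (a point): centre of the shallow case's lid, 26 mm above its underside
- bush: turned steel bush, 40 mm across and 32 mm high; a bystander, origin at its underside
- tape: roll of black tape, 62 mm across, 19 mm high; a bystander, origin at its underside
- weight: brass calibration weight, 38 mm across, 57 mm high; a bystander, origin at its underside
- small_driver: small screwdriver, 150 mm long, 20 mm thick; a bystander, origin at its underside

How it is judged:
By the outcome, as a careful person would: the job done as asked, in the order asked, and still so for the second after the job is handed in, while the arm keeps its last pose, push and grip.
It also fails if it takes over 64 s, if anything falls off the work surface, if the arm or the gripper's body presses on something with over 40 N, if the wrist force passes 120 N, or if a joint passes its speed limit or range.

## Working session

There is one attempt and no reset: what is moved stays moved. The work goes in short steps, Python scripts to look and compute and a shell command to move; the robot and the scene stay as the last step left them, time stands still between calls to the robot, and variables do not carry over. Pictures are saved under pics/ and viewed, at most 10 in all, crops included, and the job is handed in when it is done.

```bash
ls; mkdir -p pics
cat > h.py <<'E'
import numpy as np, cv2
from scipy.spatial.transform import Rotation as R
from rig import env
def RM(a):
    a=np.array(a,float)
    return a if a.shape==(3,3) else R.from_quat(a,scalar_first=True).as_matrix()
def w(c,p): return RM(c["attitude"])@np.array(p)+np.array(c["origin"])
def proj(c,P):
    p=RM(c["attitude"]).T@(np.array(P)-c["origin"]); s=p[:2]/p[2]; s=s*(1+c["k1"]*(s@s))
    return s*[c["fx"],c["fy"]]+[c["cx"],c["cy"]]
def ray(c,uv,z):
    d=(np.array(uv,float)-[c["cx"],c["cy"]])/[c["fx"],c["fy"]]; s=d.copy()
    for _ in range(20): s=d/(1+c["k1"]*(s@s))
    v=RM(c["attitude"])@np.array([s[0],s[1],1]); o=np.array(c["origin"])
    return o+v*(z-o[2])/v[2]
def save(c,n): cv2.imwrite("pics/"+n,c["pixels"][:,:,::-1])
E
python3 - <<'E'
from h import *
np.set_printoptions(precision=4,suppress=True)
s=env.sense(); print(s)
for n in ["top","side"]:
    c=env.read_camera(n); save(c,n+"0.png"); print(n,c["origin"],c["attitude"],c["fx"],c["k1"])
    for q in ["trolley","bar","button","bottom_case","deep_case","shallow_case","bush","tape","weight","small_driver"]:
        for d in env.find_in(q,n)[:2]:
            P=w(c,d["xyz"]); print(q,round(d["confidence"],2),P,proj(c,P).round())
E
```

```text
pics
{'t': 0.0, 'qpos': array([ 1.5292,  0.5019, -0.4268,  1.5515,  0.2208,  1.1383, -0.2103]), 'dq': array([ 0.001 , -0.0002,  0.0003, -0.001 ,  0.0014,  0.0011,  0.0013]), 'joint_torque': array([  0.0004, -56.9531,  -5.8161, -28.0946,   0.0106,   0.0122,
         0.    ]), 'ee_pos': array([ 0.1948, -0.6194,  0.2302]), 'tool_rot': array([-0.001 ,  0.9884,  0.1518, -0.0001]), 'contact_force': array([ 0.0855, -0.1242,  0.6394]), 'ft_torque': array([0.0068, 0.0322, 0.0013]), 'grasp_force': 0.0, 'finger_gap': 0.08535835495356844}
top [ 0.4013 -0.0242  1.4817] [ 0.0272 -0.7014  0.7119 -0.0228] 529.3077907025076 -0.1326022930116506
trolley 0.63 [ 0.6088 -0.1595  0.029 ] [366. 207.]
bar 0.64 [ 0.6363 -0.15    0.1787] [368. 188.]
deep_case 0.68 [0.4699 0.2899 0.0383] [204. 260.]
deep_case 0.59 [ 0.6065 -0.1595  0.027 ] [366. 208.]
shallow_case 0.58 [0.5301 0.0775 0.0273] [281. 237.]
bush 0.49 [0.6446 0.1732 0.014 ] [247. 197.]
bush 0.25 [ 0.6086 -0.1558  0.0265] [365. 207.]
tape 0.81 [0.3673 0.1878 0.0204] [242. 296.]
tape 0.2 [0.4691 0.287  0.0352] [205. 260.]
weight 0.61 [ 0.6404 -0.1486 
[... 230 characters left out ...]
olley 0.72 [ 0.6241 -0.1436  0.0278] [279. 255.]
trolley 0.43 [ 0.5231 -0.1733  0.0573] [320. 246.]
bar 0.53 [ 0.6342 -0.1431  0.1767] [274. 202.]
button 0.69 [0.6338 0.1832 0.0146] [221. 332.]
button 0.29 [ 0.6242 -0.145   0.0314] [279. 254.]
bottom_case 0.82 [ 0.5239 -0.1716  0.0576] [319. 246.]
deep_case 0.81 [0.4619 0.3067 0.0339] [281. 383.]
shallow_case 0.59 [0.5178 0.0981 0.0278] [288. 314.]
bush 0.68 [0.6336 0.1828 0.0144] [222. 332.]
tape 0.57 [0.3597 0.1997 0.0189] [351. 362.]
tape 0.42 [ 0.6301 -0.1471  0.1719] [276. 203.]
weight 0.49 [ 0.4094 -0.3401  0.0275] [373. 235.]
small_driver 0.7 [ 0.6256 -0.1466  0.0291] [279. 254.]
small_driver 0.43 [ 0.5485 -0.3548  0.0161] [327. 230.]
```

Run:
```python
import cv2
a=cv2.imread("pics/top0.png")[130:330,150:470]; cv2.imwrite("pics/top0c.png",cv2.resize(a,None,fx=2.5,fy=2.5,interpolation=cv2.INTER_CUBIC))
b=cv2.imread("pics/side0.png")[150:450,180:480]; cv2.imwrite("pics/side0c.png",cv2.resize(b,None,fx=2,fy=2,interpolation=cv2.INTER_CUBIC))
```

```text
(no output)
```

View pics/top0c.png

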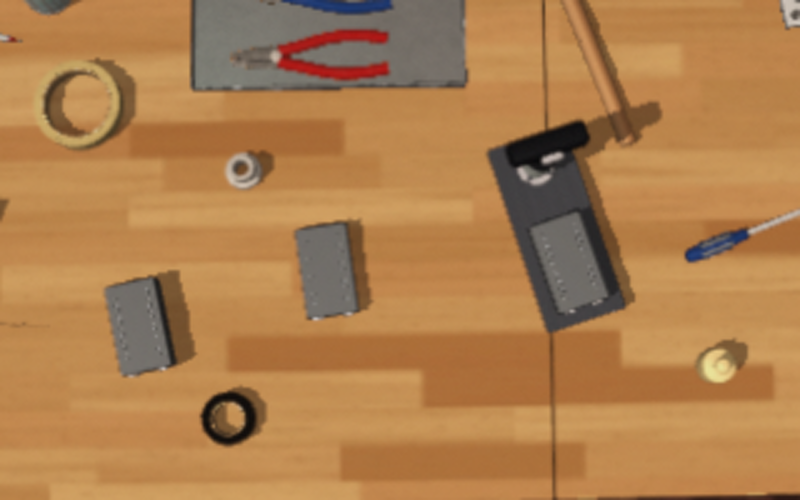

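View pics/side0c.png

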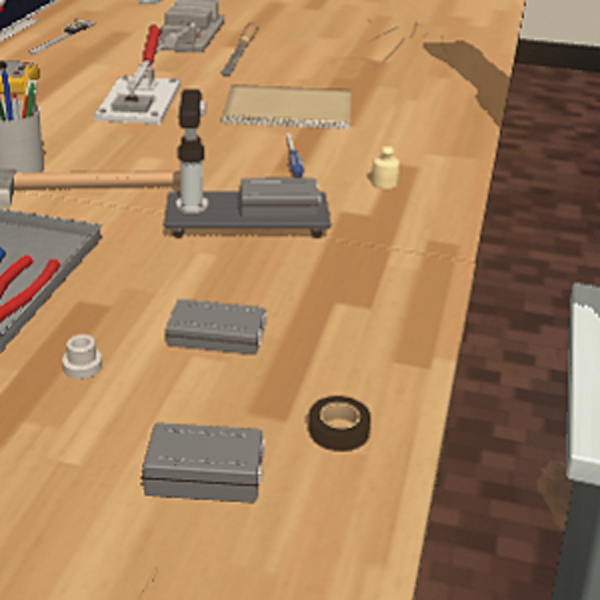

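The top crop shows the deep case lid near (138,326), the shallow lid near (328,270), and the trolley with its case near (570,260) and its bar at (547,143). The side crop agrees: the deep case is nearest the camera, the shallow one is in the middle, and the post is clear. The network hits match these. I'll get coarse yaws from the corners next.

Run:
```python
from h import *
np.set_printoptions(precision=4,suppress=True)
c=env.read_camera("top")
S={"deep":([(105,288),(152,276),(175,364),(125,376)],.036),"shal":([(296,229),(347,221),(357,311),(307,319)],.026),
"bott":([(529,224),(580,210),(616,299),(564,314)],.056),"deck":([(488,152),(0,0),(625,305),(549,331)],.026),"bar":([(507,157),(505,142),(586,122),(589,137)],.177)}
for k,(p,z) in S.items():
    W=np.array([ray(c,(150+u/2.5,130+v/2.5),z)[:2] for u,v in p])
    e=(W[0]-W[3]) ; f=(W[0]-W[1]); print(k,W.mean(0),"len",np.hypot(*e),"wid",np.hypot(*f),"yaw",np.degrees(np.arctan2(e[1],e[0])), np.degrees(np.arctan2(-f[0],f[1])))
s=env.sense(); M=RM(s["tool_rot"]); print("tool",M)
wc=env.read_camera("wrist"); print("cam in tool",M.T@(np.array(wc["origin"])-s["ee_pos"]), M.T@RM(wc["attitude"]),wc["fx"],wc["k1"])
```

```text
deep [0.4677 0.2855] len 0.09986970169750671 wid 0.0540689181804017 yaw 12.910348082163285 13.336579997364016
shal [0.5272 0.0784] len 0.10066620101306692 wid 0.05725441480125412 yaw 6.466539891917271 8.026578038016341
bott [ 0.5295 -0.1897] len 0.10460888386190122 wid 0.057720800905574306 yaw 19.99725481324686 14.577561365147549
deck [ 0.6097 -0.0167] len 0.20997095547296946 wid 0.58491461506874 yaw 17.570011046309073 161.29007460574636
bar [ 0.6415 -0.1533] len 0.08474281211356953 wid 0.015275141207861498 yaw 103.07199991243881 96.26788223629445
tool [[ 0.9539  0.3002  0.    ]
 [ 0.3002 -0.9539 -0.    ]
 [ 0.      0.     -1.    ]]
cam in tool [ 0.084  -0.0007 -0.1429] [[-0.0001 -0.9453 -0.3263]
 [ 1.     -0.0001  0.0001]
 [-0.0001 -0.3263  0.9453]] 356.5013993233254 -0.0023299274463628415
```

```bash
python3 -m jog '[37,48,14,0,0,0,85,74,96,28,0,0,0,85,111,144,42,0,0,0,85,148,192,56,0,0,0,85,185,240,70,0,0,0,85]'; python3 -m jog '[37,48,0,0,0,0,85,74,96,0,0,0,0,85,111,144,0,0,0,0,85,150,190,0,0,0,0,85,150,190,0,0,0,0,85]'
```

```text
t: 1.82
ee_pos: [0.3811, -0.3784, 0.3021]
tool_rot: [0.0, 0.988, 0.152, 0.0]
contact_force: [1.0, -1.1, 0.2]
finger_gap: 0.0848
grasp_force: 0.0
t: 2.45
ee_pos: [0.5332, -0.1834, 0.3019]
tool_rot: [-0.001, 0.988, 0.157, 0.002]
contact_force: [-0.6, -1.0, 0.7]
finger_gap: 0.085
grasp_force: 0.0
```

Run:
```python
from h import *
np.set_printoptions(precision=4,suppress=True)
s=env.sense(); print(s["ee_pos"],s["tool_rot"])
c=env.read_camera("wrist"); save(c,"w1.png")
for q in ["bottom_case","bottom_case_top","bar","button"]:
    for d in env.find_in(q,"wrist")[:2]:
        P=w(c,d["xyz"]); print(q,round(d["confidence"],2),P,proj(c,P).round())
```

```text
[ 0.5332 -0.1834  0.3019] [-0.0011  0.9876  0.1569  0.0015]
bottom_case 0.65 [ 0.5346 -0.1891  0.0552] [325. 196.]
bottom_case_top 0.83 [ 0.5335 -0.1842  0.0527] [320. 196.]
bar 0.92 [ 0.6364 -0.155   0.1774] [327.  81.]
bar 0.48 [ 0.617  -0.1672  0.0298] [329. 116.]
button 0.68 [ 0.6273 -0.1595  0.1711] [329.  97.]
```

View pics/w1.png

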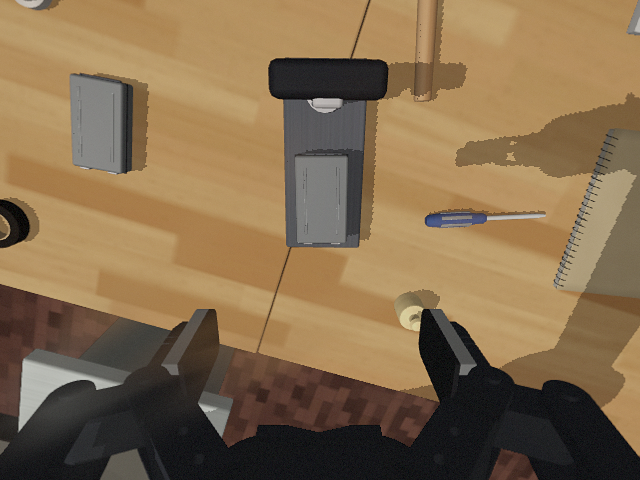

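The picture shows the bar at (328,79), the button at (325,103), the bottom case lid at about (295–347, 155–243) and the shallow case at (100,122). The tool is nearly aligned with the trolley. I'll fit the lid rectangles by edges.

```bash
cat >> h.py <<'E'
from scipy.optimize import minimize
def fit(c,x,y,yaw,z,L=.100,W=.058):
    """fit a horizontal L x W rectangle at height z to image gradients; yaw deg"""
    g=cv2.GaussianBlur(c["pixels"],(0,0),1.2).astype(np.float32)
    dx=cv2.Sobel(g,cv2.CV_32F,1,0);dy=cv2.Sobel(g,cv2.CV_32F,0,1)
    m=np.minimum(np.sqrt(dx**2+dy**2).max(2),120)
    t=np.linspace(-.45,.45,40)
    b=np.r_[np.c_[t*L,t*0+W/2],np.c_[t*L,t*0-W/2],np.c_[t*0+L/2,t*W],np.c_[t*0-L/2,t*W]]
    def cost(p):
        a=np.radians(p[2]); Q=b@np.array([[np.cos(a),np.sin(a)],[-np.sin(a),np.cos(a)]])+np.array(p[:2])/1000
        uv=np.array([proj(c,[q[0],q[1],z]) for q in Q],np.float32)
        return -cv2.remap(m,uv[:,0].reshape(1,-1),uv[:,1].reshape(1,-1),cv2.INTER_LINEAR).mean()
    best=None
    for ox in (-6,0,6):
        for oy in (-6,0,6):
            for da in (-2,2):
                p0=np.array([x*1e3+ox,y*1e3+oy,yaw+da])
                r=minimize(cost,p0,method="Nelder-Mead",options=dict(initial_simplex=p0+np.r_[np.zeros((1,3)),np.diag([4,4,3])],maxiter=80))
                if best is None or r.fun<best.fun: best=r
    return best.x,best.fun
def toolyaw(s):
    M=RM(s["tool_rot"]); return np.degrees(np.arctan2(M[1,0],M[0,0]))
E
python3 - <<'E'
from h import *
np.set_printoptions(precision=1,suppress=True)
c=env.read_camera("wrist"); s=env.sense(); print(s["ee_pos"]*1e3,toolyaw(s))
P=[ray(c,u,.056)*1e3 for u in [(295,155),(347,155),(346,243),(295,242)]]; print(np.mean(P,0))
print("bottom",fit(c,.532,-.187,17.8,.056))
print("shal",fit(c,.527,.078,7.3,.026))
print("bar",fit(c,.640,-.154,17.8,.177,.026,.084))
t=env.read_camera("top")
print("bottom",fit(t,.532,-.187,17.8,.056)); print("shal",fit(t,.527,.078,7.3,.026)); print("deep",fit(t,.468,.2855,13,.036))
E
```

```text
[ 529.1 -192.   301.2] 17.28097766728838
[ 524.3 -195.5   56. ]
bottom (array([ 527.3, -186.7,   18.4]), np.float64(-87.07176208496094))
shal (array([525.1,  77.8,   7.5]), np.float64(-104.71684265136719))
bar (array([ 637.2, -155.3,   17.3]), np.float64(-102.7276840209961))
bottom (array([ 520. , -193.2,   14.9]), np.float64(-95.92425537109375))
shal (array([527.7,  81.5,   7.4]), np.float64(-118.4502944946289))
deep (array([467.8, 289.6,  12.3]), np.float64(-118.8093490600586))
```

Run:
```python
from h import *
c=env.read_camera("wrist"); s=env.sense(); print(s["ee_pos"]*1e3,toolyaw(s), c["origin"]); save(c,"w2.png")
im=cv2.resize(c["pixels"][40:280,220:430,::-1],None,fx=2.5,fy=2.5,interpolation=cv2.INTER_CUBIC)
def dr(x,y,yaw,z,col,L=.1,W=.058):
    a=np.radians(yaw); A=np.array([[np.cos(a),-np.sin(a)],[np.sin(a),np.cos(a)]])
    q=[(proj(c,[*(A@[i*L/2,j*W/2]+[x,y]),z])-[220,40])*2.5+1.25 for i,j in((1,1),(1,-1),(-1,-1),(-1,1))]
    cv2.polylines(im,[np.int32(q)],True,col,1)
dr(.5273,-.1867,18.4,.056,(0,0,255)); dr(.5248,-.1914,17.6,.056,(0,255,0)); dr(.6372,-.1553,17.3,.177,(0,0,255),.026,.084)
cv2.imwrite("pics/w2o.png",im)
```

```text
[ 529.38216092 -191.57681706  301.31950832] 17.309287327954983 [ 0.60927719 -0.16614062  0.44408715]
```

View pics/w2o.png

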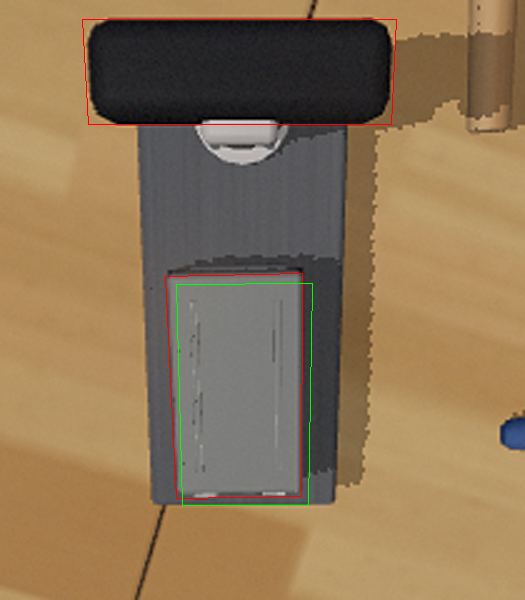

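The red fit (527,-187, about 18°) sits on the bottom case lid, crop (166–302, 273–495). The green one, inferred from the bar, does not. Next I'll hover over the deep case.

```bash
python3 -m jog '[-8,60,0,0,0,-1,85,-16,120,0,0,0,-2,85,-24,180,0,0,0,-3,85,-32,240,0,0,0,-4,85,-40,300,-20,0,0,-5,85]'; python3 -m jog '[-7,60,-10,0,0,0,85,-14,120,-20,0,0,0,85,-20,176,-30,0,0,0,85,-20,176,-30,0,0,0,85,-20,176,-30,0,0,0,85]' >/dev/null
python3 - <<'E'
from h import *
np.set_printoptions(precision=1,suppress=True)
c=env.read_camera("wrist"); s=env.sense(); print(s["ee_pos"]*1e3,toolyaw(s)); save(c,"w3.png")
print("deep",fit(c,.468,.289,12.5,.036)); print("shal",fit(c,.526,.079,7.4,.026))
for d in env.find_in("deep_case_top","wrist")[:2]: print(d["confidence"],w(c,d["xyz"])*1e3)
E
```

```text
t: 3.48
ee_pos: [0.4912, 0.11, 0.2831]
tool_rot: [0.0, 0.994, 0.107, 0.002]
contact_force: [1.3, -0.5, -0.0]
finger_gap: 0.0849
grasp_force: 0.0
[471.  283.1 251.6] 12.333893579354624
deep (array([466.5, 288. ,  12.3]), np.float64(-107.2283706665039))
shal (array([527.4,  79.6,   7.3]), np.float64(-101.53367614746094))
0.89 [472.6 286.6  36. ]
```

```bash
python3 -m jog '[-4,5,-60,0,0,0,85,-4,5,-120,0,0,0,85,-4,5,-175,0,0,0,85,-4,5,-220,0,0,0,85,-4,5,-235,0,0,0,85]' | head -2; python3 -m jog '[0,0,-8,0,0,0,85,0,0,-15,0,0,0,85,0,0,-15,0,0,0,85,0,0,-15,0,0,0,85]'
```

```text
t: 4.82
ee_pos: [0.4658, 0.2867, 0.0144]
t: 5.32
ee_pos: [0.4669, 0.2902, 0.0027]
tool_rot: [-0.0, 0.994, 0.109, 0.001]
contact_force: [0.3, -0.4, 0.5]
finger_gap: 0.0853
grasp_force: 0.0
```

Close at 40 N, then lift.

```bash
python3 -m jog '[0,0,0,0,0,0,70,0,0,0,0,0,0,60,0,0,0,0,0,0,50,0,0,0,0,0,0,45,0,0,0,0,0,0,45]' 40;  python3 -m jog '[0,0,0,0,0,0,45,0,0,10,0,0,0,45,0,0,50,0,0,0,45,0,0,110,0,0,0,45,0,0,170,0,0,0,45]' 40
```

```text
t: 5.95
ee_pos: [0.4667, 0.2894, 0.0021]
tool_rot: [0.0, 0.994, 0.108, 0.0]
contact_force: [-0.1, -3.6, 5.7]
finger_gap: 0.0572
grasp_force: 44.1
t: 6.58
ee_pos: [0.4652, 0.2897, 0.173]
tool_rot: [-0.0, 0.994, 0.109, -0.001]
contact_force: [1.5, 0.2, -3.1]
finger_gap: 0.0574
grasp_force: 44.5
```

```bash
python3 -m jog '[7,-58,0,0,0,1,45,14,-117,0,0,0,2,45,21,-176,0,0,0,3,45,28,-235,0,0,0,4,45,35,-294,0,0,0,5,45]' 40|tail -2; python3 -m jog '[7,-58,0,0,0,0.7,45,14,-117,0,0,0,0.7,45,26,-182,0,0,0,0.7,45,26,-182,0,0,0,0.7,45,26,-182,0,0,0,0.7,45]' 40
python3 - <<'E'
from h import *
np.set_printoptions(precision=1,suppress=True)
c=env.read_camera("wrist"); s=env.sense(); print(s["ee_pos"]*1e3,toolyaw(s)); save(c,"w4.png")
z=s["ee_pos"][2]-.0021+.036
print("deep held",fit(c,s["ee_pos"][0],s["ee_pos"][1],toolyaw(s),z))
E
```

```text
finger_gap: 0.0572
grasp_force: 44.7
t: 7.82
ee_pos: [0.5267, -0.1858, 0.1713]
tool_rot: [-0.001, 0.988, 0.157, -0.0]
contact_force: [-0.5, 0.8, -3.4]
finger_gap: 0.0572
grasp_force: 44.8
[ 526.9 -184.5  171.5] 18.244776217510168
deep held (array([ 533.7, -182.1,   18.2]), np.float64(-56.97446823120117))
```

View pics/w4.png

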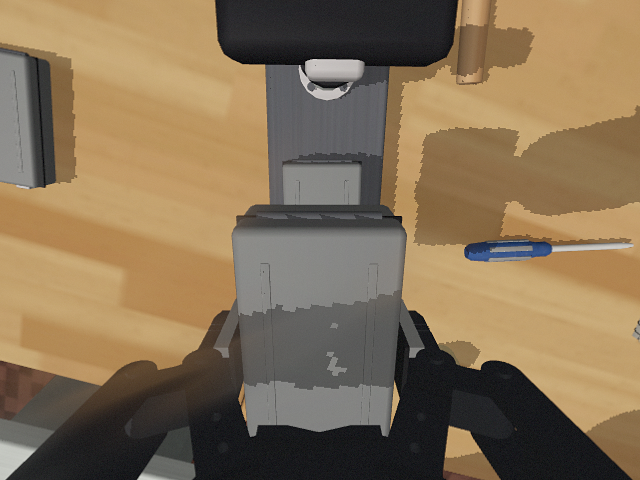

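The picture shows the held case centred at column 319 with its front lid edge at about row 223. The bottom case's far edge is at row 162, columns 283–361. I'll compare their along-axis positions.

Run:
```python
from h import *
np.set_printoptions(precision=1,suppress=True)
c=env.read_camera("wrist"); s=env.sense(); T=s["ee_pos"]; M=RM(s["tool_rot"]); print(T*1e3)
g=c["pixels"][:,318:323].astype(float).mean((1,2)); print({r:round(g[r]) for r in range(154,236,2)})
for n,u,z in [("held L",(234,228),.2055),("held R",(405,228),.2055),("held lid front",(319,223),.2055),("held front bottom",(319,206),.1695),("bot far",(322,162),.056),("bot L",(283,180),.056),("bot R",(361,180),.056)]:
    print(n,(M.T@(ray(c,u,z)-T))[:2]*1e3)
```

```text
[ 527.  -184.   171.6]
{154: 65, 156: 68, 158: 68, 160: 68, 162: 102, 164: 67, 166: 111, 168: 133, 170: 136, 172: 136, 174: 136, 176: 136, 178: 136, 180: 137, 182: 137, 184: 136, 186: 137, 188: 138, 190: 137, 192: 137, 194: 136, 196: 136, 198: 137, 200: 136, 202: 138, 204: 120, 206: 59, 208: 59, 210: 60, 212: 56, 214: 79, 216: 63, 218: 66, 220: 60, 222: 60, 224: 60, 226: 62, 228: 81, 230: 101, 232: 112, 234: 123}
held L [ 49.6 -27.2]
held R [49.6 27.5]
held lid front [51.3  0. ]
held front bottom [48.   0.1]
bot far [52.2  2.3]
bot L [ 39.4 -26. ]
bot R [39.3 30.6]
```

```bash
python3 -m jog '[1,-2,-50,0,0,0,45,1,-2,-85,0,0,0,45,1,-2,-105,0,0,0,45,1,-2,-107,0,0,0,45,1,-2,-107,0,0,0,45]' 40
python3 - <<'E'
from h import *
np.set_printoptions(precision=1,suppress=True)
for i in range(3):
    c=env.read_camera("wrist"); s=env.sense(); print(s["ee_pos"]*1e3,toolyaw(s),s["contact_force"])
E
```

```text
t: 8.55
ee_pos: [0.5294, -0.1878, 0.0658]
tool_rot: [0.0, 0.987, 0.158, 0.001]
contact_force: [-0.6, 0.0, -2.9]
finger_gap: 0.0578
grasp_force: 44.6
[ 529.6 -188.1   66.2] 18.196301158069065 [ 0.3 -0.3 -2.7]
[ 529.6 -188.3   66.2] 18.180864636727083 [ 0.  -0.6 -2.6]
[ 529.4 -188.5   66.1] 18.166425132650943 [-0.2  0.3 -3.7]
```

```bash
python3 -m jog '[-1,2,-2,0,0,0,45,-1,2,-4,0,0,0,45,-1,2,-6,0,0,0,45,-1,2,-7.5,0,0,0,45,-1,2,-7.5,0,0,0,45]' 40
```

```text
t: 9.32
ee_pos: [0.5272, -0.1863, 0.0581]
tool_rot: [0.0, 0.987, 0.158, -0.0]
contact_force: [-5.0, 1.0, 7.7]
finger_gap: 0.0571
grasp_force: 46.0
```

```bash
python3 -m jog '[0,0,-0.5,0,0,0,60,0,0,-0.5,0,0,0,68,0,0,-0.5,0,0,0,85,0,0,-0.5,0,0,0,85,0,0,4,0,0,0,85]' 40;  python3 -m jog '[0,0,30,0,0,0,85,0,0,80,0,0,0,85,0,0,140,0,0,0,85,0,0,200,0,0,0,85,0,0,240,0,0,0,85]'|head -2;python3 -m jog '[0,0,5,0,0,0,85,0,0,5,0,0,0,85]'|head -2
python3 - <<'E'
from h import *
np.set_printoptions(precision=1,suppress=True)
c=env.read_camera("wrist"); s=env.sense(); print(s["ee_pos"]*1e3,toolyaw(s)); save(c,"w5.png")
print("deep",fit(c,.528,-.187,18,.092)); print("shal",fit(c,.526,.079,7.4,.026))
print("bar",fit(c,.638,-.154,17.8,.177,.026,.084))
cv2.imwrite("pics/w5c.png",cv2.resize(c["pixels"][0:300,200:440,::-1],None,fx=2,fy=2,interpolation=cv2.INTER_CUBIC))
E
```

```text
t: 9.95
ee_pos: [0.527, -0.1861, 0.061]
tool_rot: [-0.0, 0.987, 0.158, -0.0]
contact_force: [-0.5, -0.4, -0.1]
finger_gap: 0.0849
grasp_force: 0.0
t: 10.58
ee_pos: [0.5281, -0.186, 0.3047]
t: 10.82
ee_pos: [0.5269, -0.1862, 0.306]
[ 526.5 -186.2  305.2] 18.157526363080258
deep (array([ 526.5, -185.4,   18.1]), np.float64(-90.785400390625))
shal (array([525.2,  77.9,   7.2]), np.float64(-105.7562255859375))
bar (array([ 637.3, -155.2,   16.7]), np.float64(-103.77713775634766))
```

View pics/w5c.png

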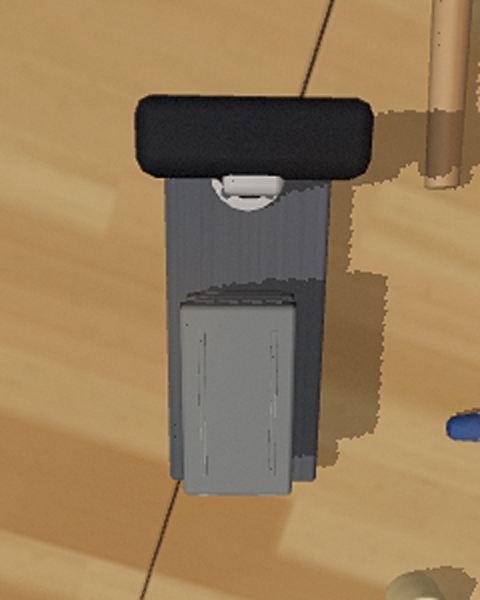

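The picture shows the deep case sitting squarely on the bottom one, with its lid at crop (182–296, 303–494). The fit agrees with the bottom case within 1.5 mm. Next is the shallow case.

```bash
python3 -m jog '[0,60,0,0,0,-2.5,85,0,120,0,0,0,-5,85,0,180,-20,0,0,-8,85,0,235,-45,0,0,-10.8,85,0,265,-80,0,0,-10.8,85]'|head -2;  python3 -m jog '[0,0,-5,0,0,0,85,0,0,-5,0,0,0,85,0,0,-5,0,0,0,85]'|head -2
python3 - <<'E'
from h import *
np.set_printoptions(precision=1,suppress=True)
c=env.read_camera("wrist"); s=env.sense(); print(s["ee_pos"]*1e3,toolyaw(s)); save(c,"w6.png")
print("shal",fit(c,.526,.079,7.3,.026))
E
```

```text
t: 11.5
ee_pos: [0.5262, 0.0825, 0.2247]
t: 11.88
ee_pos: [0.5279, 0.0773, 0.2215]
[528.   77.3 221.8] 7.217948238797212
shal (array([525.1,  79. ,   7.7]), np.float64(-98.50111389160156))
```

```bash
python3 -m jog '[-2.5,2,-60,0,0,0,85,-2.5,2,-120,0,0,0,85,-2.5,2,-170,0,0,0,85,-2.5,2,-205,0,0,0,85,-2.5,2,-213,0,0,0,85]' | head -2; python3 -m jog '[0,0,-5,0,0,0,85,0,0,-9,0,0,0,85,0,0,-9,0,0,0,85,0,0,-9,0,0,0,85]'
```

```text
t: 12.55
ee_pos: [0.5238, 0.0795, 0.0067]
t: 13.05
ee_pos: [0.5254, 0.0808, -0.0]
tool_rot: [0.0, 0.998, 0.064, 0.001]
contact_force: [0.2, -0.3, 0.6]
finger_gap: 0.0853
grasp_force: 0.0
```

```bash
python3 -m jog '[0,0,0,0,0,0,70,0,0,0,0,0,0,60,0,0,0,0,0,0,50,0,0,0,0,0,0,45,0,0,0,0,0,0,45]' 40;  python3 -m jog '[0,0,0,0,0,0,45,0,0,10,0,0,0,45,0,0,60,0,0,0,45,0,0,120,0,0,0,45,0,0,180,0,0,0,45]' 40
```

```text
t: 13.68
ee_pos: [0.525, 0.0806, -0.0004]
tool_rot: [0.0, 0.998, 0.064, 0.0]
contact_force: [-0.1, -1.7, 5.4]
finger_gap: 0.0574
grasp_force: 43.6
t: 14.3
ee_pos: [0.524, 0.081, 0.1809]
tool_rot: [-0.0, 0.998, 0.065, -0.001]
contact_force: [1.0, -0.2, -1.5]
finger_gap: 0.0574
grasp_force: 43.9
```

```bash
python3 -m jog '[0,-58,10,0,0,2.7,45,1,-116,20,0,0,5.4,45,2,-174,20,0,0,8.1,45,3,-230,20,0,0,10.8,45,3,-267,20,0,0,10.8,45]' 40|head -2; python3 -m jog '[0,0,0,0,0,0,45,0,0,0,0,0,0,45,0,0,0,0,0,0,45]' 40
python3 - <<'E'
from h import *
np.set_printoptions(precision=1,suppress=True)
c=env.read_camera("wrist"); s=env.sense(); T=s["ee_pos"]; M=RM(s["tool_rot"]); print(T*1e3,toolyaw(s)); save(c,"w7.png")
cv2.imwrite("pics/w7c.png",cv2.resize(c["pixels"][100:400,180:460,::-1],None,fx=2,fy=2,interpolation=cv2.INTER_CUBIC))
E
```

```text
t: 14.92
ee_pos: [0.5268, -0.1895, 0.1991]
t: 15.3
ee_pos: [0.5279, -0.1843, 0.1993]
tool_rot: [-0.0, 0.987, 0.159, 0.0]
contact_force: [-1.0, 0.4, -2.6]
finger_gap: 0.0572
grasp_force: 44.0
[ 527.9 -184.5  199.4] 18.32182328526752
```

View pics/w7c.png

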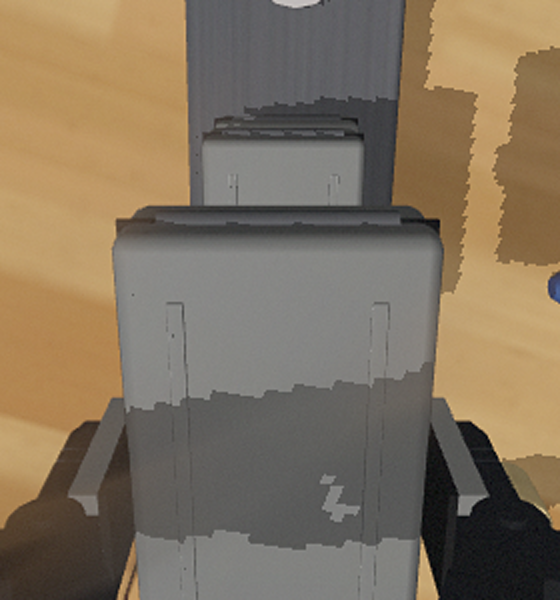

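The held shallow lid spans crop x 115–440 with its front edge at about row 232. The deep case lid below spans x 203–363 with its front edge at about row 137.

Run:
```python
from h import *
np.set_printoptions(precision=1,suppress=True)
c=env.read_camera("wrist"); s=env.sense(); T=s["ee_pos"]; M=RM(s["tool_rot"]); print(T*1e3,toolyaw(s))
for n,u,z in [("held L",(115,255),.225),("held R",(441,255),.225),("held front",(280,234),.225),("held front bot",(280,207),.199),("deep L",(203,170),.092),("deep R",(363,170),.092),("deep front",(280,137),.092)]:
    print(n,(M.T@(ray(c,(180+u[0]/2,100+u[1]/2),z)-T))[:2]*1e3)
```

```text
[ 527.9 -184.7  199.4] 18.308181862488354
held L [ 47.5 -28.8]
held R [47.5 27.3]
held front [51.3 -0.4]
held front bot [49.8 -0.3]
deep L [ 37.6 -27.1]
deep R [37.6 29.4]
deep front [49.1  0.1]
```

```bash
python3 -m jog '[0,-1,-50,0,0,0,45,0,-1,-85,0,0,0,45,0,-1,-98,0,0,0,45,0,-1,-98,0,0,0,45,0,-1,-98,0,0,0,45]' 40|head -2
python3 - <<'E'
from h import *
c=env.read_camera("wrist"); s=env.sense(); print(s["ee_pos"]*1e3,toolyaw(s),s["contact_force"])
E
```

```text
t: 16.02
ee_pos: [0.5291, -0.1871, 0.1027]
[ 529.11006814 -187.35882588  102.81413584] 18.178928110719138 [ 0.1652379  -0.40718918 -1.55479493]
```

```bash
python3 -m jog '[-1.5,0.5,-4,0,0,0,45,-1.5,0.5,-7,0,0,0,45,-1.5,0.5,-9,0,0,0,45,-1.5,0.5,-10.5,0,0,0,45,-1.5,0.5,-10.5,0,0,0,45]' 40
```

```text
t: 16.7
ee_pos: [0.5261, -0.1868, 0.0916]
tool_rot: [0.0, 0.987, 0.158, -0.0]
contact_force: [-4.3, 0.9, 8.7]
finger_gap: 0.0572
grasp_force: 45.1
```

```bash
python3 -m jog '[0,0,-0.5,0,0,0,60,0,0,-0.5,0,0,0,68,0,0,-0.5,0,0,0,85,0,0,-0.5,0,0,0,85,0,0,4,0,0,0,85]' 40;  python3 -m jog '[0,0,30,0,0,0,85,0,0,80,0,0,0,85,0,0,140,0,0,0,85,0,0,190,0,0,0,85,0,0,210,0,0,0,85]'|head -2;python3 -m jog '[0,0,0,0,0,0,85,0,0,0,0,0,0,85]'|head -2
python3 - <<'E'
from h import *
np.set_printoptions(precision=1,suppress=True)
c=env.read_camera("wrist"); s=env.sense(); print(s["ee_pos"]*1e3,toolyaw(s),s["qpos"]); save(c,"w8.png")
print("shal",fit(c,.527,-.187,18,.118)); print("bar",fit(c,.638,-.154,17.8,.177,.026,.084))
d=env.read_camera("side"); save(d,"side1.png")
A=cv2.resize(c["pixels"][0:300,200:440,::-1],None,fx=2,fy=2); B=cv2.resize(d["pixels"][170:290,230:350,::-1],(400,400),interpolation=cv2.INTER_CUBIC)
B=cv2.copyMakeBorder(B,0,200,0,0,cv2.BORDER_CONSTANT)[:600]
cv2.imwrite("pics/c8.png",np.hstack([A[:600,:400],B])[:600,:800])
E
```

```text
t: 17.32
ee_pos: [0.526, -0.1866, 0.0945]
tool_rot: [-0.0, 0.987, 0.158, -0.0]
contact_force: [0.6, -0.4, 0.1]
finger_gap: 0.0848
grasp_force: 0.0
t: 17.95
ee_pos: [0.5278, -0.1866, 0.3086]
t: 18.2
ee_pos: [0.5255, -0.1867, 0.3035]
[ 525.3 -186.6  303.2] 18.166257712182155 [ 1.   0.4 -0.9  1.7  0.3  1.2 -1.2]
shal (array([ 525.3, -183.6,   18.1]), np.float64(-96.9258041381836))
bar (array([ 637.3, -155.1,   17. ]), np.float64(-103.46858215332031))
```

View pics/c8.png

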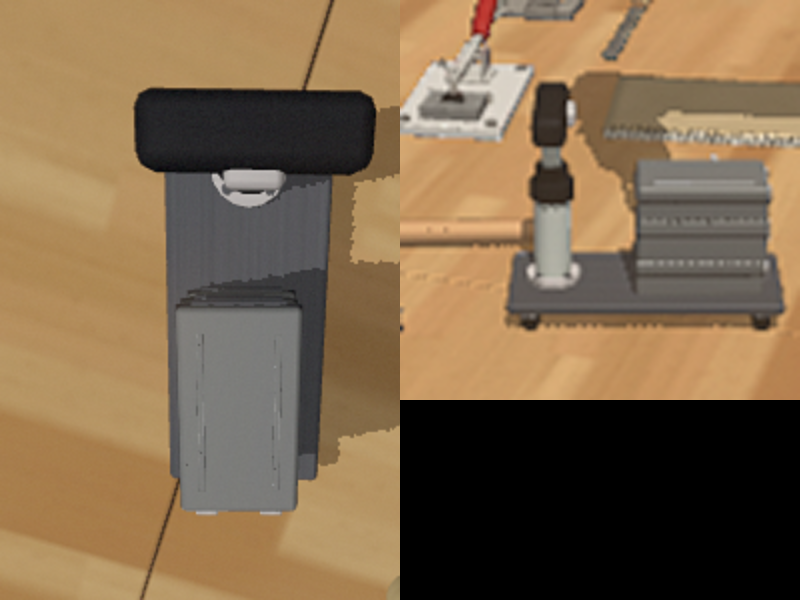

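The left view shows the shallow lid at crop (178–301, 308–510), flush over the deep case. The right (side) view shows a straight three-case stack. Now I'll turn the tool -90.7° and hover over the bar.

```bash
python3 -m jog '[22,6,0,0,0,-10,85,44,12,0,0,0,-20,85,66,18,0,0,0,-30,85,88,25,0,0,0,-40,85,112,31,0,0,0,-50,85]'|head -3; python3 -m jog '[0,0,0,0,0,-10,85,0,0,0,0,0,-20,85,0,0,0,0,0,-30,85,0,0,0,0,0,-40.7,85,0,0,0,0,0,-40.7,85]'|head -3; python3 -m jog '[0,0,0,0,0,0,85,0,0,0,0,0,0,85]'|head -2
python3 - <<'E'
from h import *
np.set_printoptions(precision=1,suppress=True)
c=env.read_camera("wrist"); s=env.sense(); print(s["ee_pos"]*1e3,toolyaw(s),s["qpos"]); save(c,"w9.png")
print("bar",fit(c,.637,-.155,17.5,.177,.026,.084)); print("shal",fit(c,.527,-.186,18,.118))
for q in ["bar","button"]:
    for d in env.find_in(q,"wrist")[:1]:print(q,d["confidence"],w(c,d["xyz"])*1e3)
E
```

```text
t: 18.92
ee_pos: [0.6383, -0.1553, 0.3029]
tool_rot: [0.0, 0.961, -0.277, -0.001]
t: 19.55
ee_pos: [0.6367, -0.1556, 0.3011]
tool_rot: [0.001, 0.806, -0.592, -0.003]
t: 19.8
ee_pos: [0.6381, -0.1534, 0.303]
[ 638.  -153.9  303. ] -72.13983345216495 [ 0.1  0.4  0.2  1.5 -0.1  1.3 -2.6]
bar (array([ 639.2, -157.4,   17.7]), np.float64(-111.27647399902344))
shal (array([ 526.7, -186.3,   17.9]), np.float64(-103.9710922241211))
bar 0.97 [ 635.2 -158.6  175.6]
button 0.68 [ 626.7 -158.8  171.7]
```

View pics/w9.png

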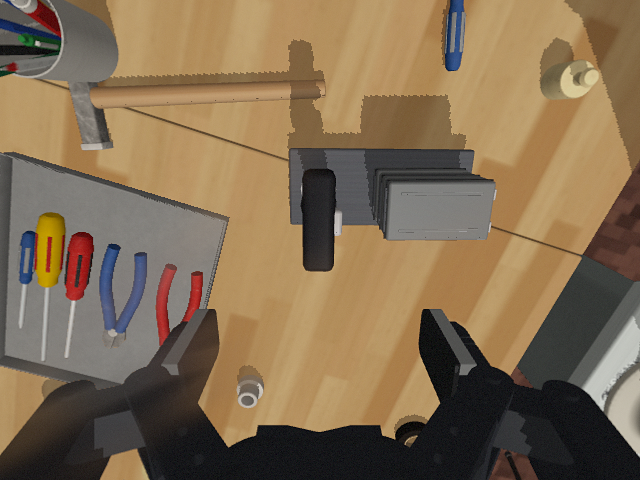

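Bar at (319,220), button at (338,222), and the lid corner order is clean, so the alignment is good. But joint 7 is at the edge of its range (about -2.57), so I'll use the equivalent half-turn grasp instead.

```bash
for i in 1; do python3 -m jog '[0,0,0,0,0,10,85,0,0,0,0,0,20,85,0,0,0,0,0,30,85,0,0,0,0,0,40,85,0,0,0,0,0,50,85]'|head -3; python3 -m jog '[0,0,0,0,0,10,85,0,0,0,0,0,20,85,0,0,0,0,0,30,85,0,0,0,0,0,40,85,0,0,0,0,0,50,85]'|head -3;python3 -m jog '[0,0,0,0,0,10,85,0,0,0,0,0,20,85,0,0,0,0,0,30,85,0,0,0,0,0,40,85,0,0,0,0,0,50,85]'|head -3;python3 -m jog '[0,0,0,0,0,10,85,0,0,0,0,0,20,85,0,0,0,0,0,30,85,0,0,0,0,0,30,85,0,0,0,0,0,30,85]'|head -3; done
python3 - <<'E'
from h import *
np.set_printoptions(precision=2,suppress=True)
c=env.read_camera("wrist"); s=env.sense(); print(s["ee_pos"]*1e3,toolyaw(s),s["qpos"]); save(c,"w10.png")
print("bar",fit(c,.637,-.156,17.5,.177,.026,.084)); print("shal",fit(c,.527,-.186,18,.118))
for q in ["bar","button"]:
    for d in env.find_in(q,"wrist")[:1]:print(q,d["confidence"],w(c,d["xyz"])*1e3)
E
```

```text
t: 20.58
ee_pos: [0.6377, -0.1566, 0.304]
tool_rot: [-0.0, 0.981, -0.192, -0.0]
t: 21.2
ee_pos: [0.6378, -0.1566, 0.3042]
tool_rot: [-0.0, 0.97, 0.241, 0.0]
t: 21.82
ee_pos: [0.6378, -0.1567, 0.3043]
tool_rot: [0.0, 0.778, 0.629, 0.001]
t: 22.45
ee_pos: [0.6379, -0.1565, 0.3043]
tool_rot: [0.0, 0.592, 0.806, 0.001]
[ 637.94 -156.24  304.27] 107.43534412948523 [ 0.47  0.45 -0.39  1.45  0.17  1.28  0.37]
bar (array([ 637.64, -153.06,   16.97]), np.float64(-113.34749603271484))
shal (array([ 526.66, -185.73,   18.3 ]), np.float64(-98.4935531616211))
bar 0.64 [ 636.86 -152.02  175.92]
button 0.67 [ 624.4  -156.74  173.01]
```

Averaging both orientations gives bar (638.3,-155.2), yaw about 17.4°, with the tool already aligned. Next I'll descend with the fingers partly closed.

```bash
python3 -m jog '[0,1,-30,0,0,0,60,0,1,-80,0,0,0,60,0,1,-120,0,0,0,60,0,1,-145,0,0,0,60,0,1,-152,0,0,0,60]'; python3 -m jog '[0,0,-6,0,0,0,60,0,0,-6,0,0,0,60,0,0,-6,0,0,0,60]'
```

```text
t: 23.22
ee_pos: [0.6368, -0.1542, 0.1502]
tool_rot: [-0.001, 0.591, 0.807, -0.0]
contact_force: [0.5, -0.5, -0.3]
finger_gap: 0.0601
grasp_force: 0.0
t: 23.6
ee_pos: [0.6389, -0.1548, 0.1475]
tool_rot: [0.001, 0.59, 0.807, 0.001]
contact_force: [0.2, 0.1, 0.9]
finger_gap: 0.0602
grasp_force: 0.0
```

```bash
python3 -m jog '[0,0,-1.5,0,0,0,50,0,0,-1.5,0,0,0,40,0,0,-1.5,0,0,0,34,0,0,-1.5,0,0,0,28,0,0,-1.5,0,0,0,10]' 80; python3 -m jog '[0,0,-1.5,0,0,0,10,0,0,-1.5,0,0,0,10,0,0,-1.5,0,0,0,10,0,0,-1.5,0,0,0,10]' 80
```

```text
t: 24.22
ee_pos: [0.6385, -0.1547, 0.1451]
tool_rot: [0.001, 0.59, 0.807, 0.0]
contact_force: [-0.7, -0.5, 1.8]
finger_gap: 0.0251
grasp_force: 79.1
t: 24.72
ee_pos: [0.6386, -0.1547, 0.145]
tool_rot: [0.001, 0.59, 0.807, 0.0]
contact_force: [-4.5, 0.1, 10.4]
finger_gap: 0.025
grasp_force: 80.4
```

```bash
python3 -m jog '[0,0,5,0,0,0,10,0,0,15,0,0,0,10,0,0,27,0,0,0,10,0,0,39,0,0,0,10,0,0,50,0,0,0,10]' 80; python3 -m jog '[0,0,8,0,0,0,10,0,0,18,0,0,0,10,0,0,28,0,0,0,10,0,0,38,0,0,0,10,0,0,46,0,0,0,10]' 80
```

```text
t: 25.35
ee_pos: [0.6383, -0.1547, 0.1941]
tool_rot: [0.001, 0.59, 0.807, 0.0]
contact_force: [4.1, -1.0, -5.7]
finger_gap: 0.025
grasp_force: 78.6
t: 25.98
ee_pos: [0.6381, -0.1547, 0.2386]
tool_rot: [0.0, 0.59, 0.807, 0.0]
contact_force: [5.8, -1.1, -10.6]
finger_gap: 0.0247
grasp_force: 79.0
```

```bash
python3 -m jog '[0,0,5,0,0,0,10,0,0,9,0,0,0,10,0,0,13,0,0,0,10,0,0,16,0,0,0,10,0,0,16,0,0,0,10]' 80; python3 -m jog '[0,0,1,0,0,0,10,0,0,2,0,0,0,10,0,0,2.5,0,0,0,10,0,0,2.5,0,0,0,10]' 80
```

```text
t: 26.6
ee_pos: [0.6381, -0.1547, 0.2543]
tool_rot: [0.0, 0.59, 0.807, 0.0]
contact_force: [6.4, -0.9, -10.7]
finger_gap: 0.0251
grasp_force: 79.1
t: 27.1
ee_pos: [0.638, -0.1546, 0.2554]
tool_rot: [-0.0, 0.59, 0.807, 0.0]
contact_force: [7.9, -1.5, -16.2]
finger_gap: 0.0246
grasp_force: 79.5
```

```bash
python3 -m jog '[0,0,0.7,0,0,0,10,0,0,1.3,0,0,0,10,0,0,1.3,0,0,0,10,0,0,1.3,0,0,0,10]' 80
python3 - <<'E'
from h import *
d=env.read_camera("side"); save(d,"side2.png"); t=env.read_camera("top")
A=cv2.resize(d["pixels"][130:290,200:400,::-1],None,fx=3,fy=3,interpolation=cv2.INTER_CUBIC)
cv2.imwrite("pics/c9.png",A); s=env.sense(); print(s["ee_pos"],s["contact_force"],s["qpos"])
E
```

```text
t: 27.6
ee_pos: [0.6379, -0.1546, 0.2555]
tool_rot: [-0.001, 0.59, 0.807, 0.0]
contact_force: [11.2, -2.2, -21.7]
finger_gap: 0.0252
grasp_force: 79.8
[ 0.63793147 -0.15459527  0.25547496] [ 10.14392224  -2.33152342 -21.22282132] [ 0.46922168  0.48618409 -0.38460647  1.50697803  0.18897319  1.1862346
  0.36171327]
```

View pics/c9.png

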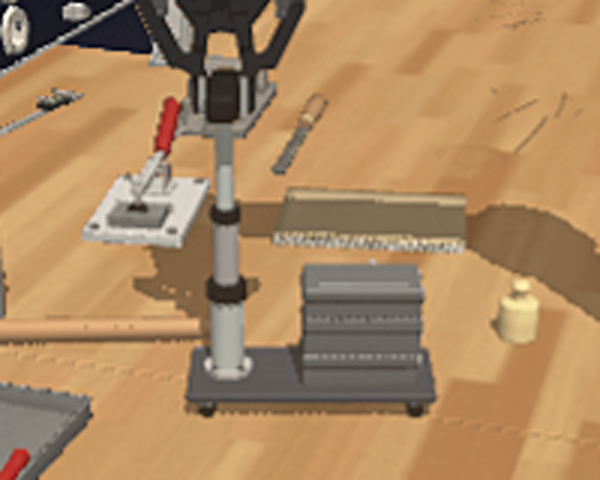

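The picture shows both tube sections out (collars at (225,215) and (227,288)), the bar gripped at (222,97) and the stack square at (362,325). The TCP no longer rises while the force does, so this is the hard stop. Handing in.

```bash
python3 -c "
from rig import env
print(env.finish_job())"
```

```text
the job is handed in; nothing more can be done
None
```

The job is handed in: the deep case and then the shallow case are stacked to within about 2 mm of the bottom case, and the gripper is holding the handle at its second stop with the button squeezed in.

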